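Crack open the stuck lid of the degreasing tank and hold it ajar

ROBOT

A 7-joint arm with a two-finger parallel gripper is mounted at the origin on the work surface. World frame = base frame: x ahead of the robot, y to its left, z up, the work surface at z = 0. Lengths are in mm, angles in rad, forces in N, time in s.
With the tool pointing down it reaches from about 425 to 1025 mm from the base axis. Payload 3.6 kg.
Tool frame: the origin (TCP) lies at the very end of the fingers, on their centre line; the grasp point (between the pads) lies 19 mm behind it; z points along the fingers, y is the direction in which the jaws open and shut (so a half turn about z gives the same grasp; the last joint's range is limited). The gripper opens to 85 mm and grips with 20 to 120 N. Pads are 22 mm wide; open, the fingers measure 114 mm over their backs; the gripper's body (76 mm by 85 mm) begins 54 mm behind the grasp point. The pads swing forward as they close: fully open they stand 13 mm farther back than shut.
Start: joints at [1.067, 0.591, 0.048, 1.609, -0.033, 0.943, -0.034], TCP at [289.525, -664.684, 231.302] pointing down, gripper open.
Joint ranges: [-2.69, 2.69], [-0.47, 2.24], [-1.27, 1.36], [0.19, 2.51], [-1.53, 4.68], [0.08, 2.07], [-3.09, 3.09]. Speed limits (rad/s): [2.57, 2.57, 3.14, 3.14, 3.14, 3.14, 3.14].

INTERFACE

Orientations are given as a unit quaternion [w, x, y, z].
In Python, from rig import r, vision gives the robot as it stands.
- The arm moves only by the tool send_rows, never from a script. Its arguments are lists of equal length, an entry for each row: "dp": the shift along the tool's x, y, z as a fraction of full scale, a list of three; "rotation": the turn, a rotation vector about the tool's x, y, z as a fraction of full scale, a list of three; "gripper": the finger opening in mm, from 0 to 85.4. A call has exactly 10 rows; each row is the pose to reach, as a shift and turn from the pose measured when the call began, along the tool's axes at that moment; what a row does not reach only later rows make up. Full scale, the value 1, is 0.5 m for a shift and 90 degrees for a turn. A row lasts 1/10 s, in which the tool goes at most 50 mm and 8.59 degrees, less where a joint would pass 70% of its speed; a pose out of reach is approached as far as the arm can. A call with a number of a shift or a turn outside -1 to 1 is refused whole. A call with a gripper value outside its range is refused whole. The fingers move at their own pace and stop on an object; the grip force is fixed at half the most. Time passes only in rows, so rows that repeat a pose let the fingers close, or fill a call up. It gives the time, the measured TCP pose, the force and the opening at its end, in the units of the state.
- r.sense(): the state, without advancing time (a new reading comes with each control period).
- vision.grab_frame(name): name is "scene" or "top"; returns (picture, depth): 384x512x3 uint8, blue, green, red; 384x512 float32, mm along the optical axis (not along the pixel's ray), 0 where there is no reading.
- vision.get_calibration(name): a dict with "fx", "fy", "cx", "cy" (pixels), "rvec" (rotation vector, rad) and "tvec" (3), from world to camera coordinates, as OpenCV has them. Camera axes: x right, y down, z forward; pixel columns grow to the right and rows downward; lengths in mm; the calibration is good to about 2 mm. A picture is of the moment at which its call begins. get_calibration takes no time and is no camera call.
- r.close_job(): hands the job in, once; it reports no verdict.
The state is a dict: "time": time; "qpos": joint angles; "joint_vel": joint speeds; "tau": joint torques, N m; "eef_pos": TCP position; "ee_rot": TCP orientation; "wrist_force": force on the tool from outside, world axes, zero at the start; "torque": the same for the moment, N m; "opening": finger opening in mm.
Only numpy, scipy, OpenCV 4.12 (cv2) and the standard library are available. Lean on these libraries where they do the work, as an engineer would, in place of code of your own. Each camera call takes 0.05 s, during which the arm holds its last target.

TASK

Pull the dipstick up out of the lid of the degreasing tank and stand it, tip down, in the tall open steel drip cup. Then take the lid by its bar handle, break it free of its sticky seal without letting it fly up, and hold it level over the tank, about 3 cm above the rim and clear of it, so that the tank can vent. Finish while still holding the lid there, and leave the other things on the bench where they are.

Things in the scene. Friction and masses are not known exactly. Their poses are not given: they have to be found in the camera images.
- tank: grey rectangular sheet-steel tank fixed to the bench, 200 mm (its x) by 240 mm (its y), rim 109 mm above the bench, with a black rubber band round the rim; a brass tap is on its front, towards the robot. Origin: centre of its underside; x points from front to back, z up
- tank_rim (a point): centre of the tank's mouth, level with its rim, 109 mm above the bench
- lid: loose aluminium lid, 208 by 248 mm, 6 mm thick, about 0.45 kg, lying on the rim (axes as the tank's). A 9 mm skirt below it goes into the tank, where two rubber strips grip it: it takes 12 to 21 N straight up to start it, lid's weight included, and lets go suddenly within 3 to 9 mm of lift; then only the weight is left. Origin: centre of the plate's underside, on the rim when shut
- lid_handle (a point): middle of the lid's bar handle: a round steel bar 12 mm thick, 90 mm long along the lid's y (78 mm clear between its two legs), on the middle of the lid; centre line 46 mm above the lid's underside, so 40 mm above its top and 155 mm above the bench when shut (top 161 mm). The bar can turn in the grip; the lid hangs level below it
- port (a point): mouth of the dipstick's port in the lid: a 15 mm hole through a round boss 30 mm across and 10 mm high, its top 125 mm above the bench; 50 mm behind (+x) and 60 mm left (+y) of the tank's centre, in the tank's axes. An upright guide tube lies below it in the tank
- dipstick: dipstick, 169 mm long, 70 g: a steel rod 8 mm thick (115 mm), then a black collar 26 mm across and 6 mm thick, then a black round grip 22 mm thick and 48 mm long (121 to 169 mm above the tip). It starts upright in the port, its collar on the boss, tip about 10 mm above the bench; it lifts straight out, with 3 mm of play all round. Origin: the tip; z runs up to the grip
- dipstick_grip (a point): middle of the dipstick's black grip, 147 mm above its tip on the axis
- drip_cup: tall open round steel cup, fixed to the bench on an 80 mm round foot 4 mm thick; outer diameter 54 mm, wall 4.5 mm (mouth 45 mm wide), rim 110 mm above the bench. It may stand left or right of the tank. Origin: centre of its underside
- cup_floor (a point): centre of the drip cup's inner floor, 5 mm above the bench. A dipstick let go in the cup leans on the rim, about 18 degrees off upright, its collar above the rim
- grease_tin: round closed metal tin, 72 mm across and 85 mm high, with a screw lid; wider and lower than the drip cup. Not needed. Origin: centre of its underside
- spray_can: upright can, 52 mm across, 170 mm high. Not needed. Origin: centre of its underside
- wrench: steel spanner lying on the bench. Not needed. Origin near its middle, x along it
- screwdriver: screwdriver with a black handle lying on the bench. Not needed. Origin near its middle, x along it
- socket: small upright steel spark-plug socket, 28 mm across, 60 mm high. Not needed. Origin: centre of its underside
- bearing: small steel ball-bearing ring, 32 mm across, 12 mm high, lying flat. Not needed. Origin: centre of its underside
Not all that is in view belongs to the job. What is shaped like the dipstick but purple or red is not meant.

How it is judged (in metres and radians):
On the way, in this order (a step that is already met when the one before it is completed fails the run):
1. the dipstick stands in the drip cup, let go (horizontal distance between dipstick and cup_floor below 0.025 m and z of dipstick in the frame of cup_floor between -0.006 and 0.035 m and angle between dipstick's own z axis and vertical below 0.6 rad and contact force between the fingers and dipstick below 0.1 N and linear speed of dipstick below 0.05 m/s), for 0.2 s.
2. the lid is free and held just above the rim by its handle (z of lid in the frame of tank_rim between 0.012 and 0.06 m and horizontal distance between lid and tank_rim below 0.03 m and angle between lid's own z axis and vertical below 0.35 rad and contact force between the fingers and lid above 1 N and contact force between lid and tank below 0.1 N), for 0.5 s.
At the end, for the whole second after the job is handed in: The fingers alone hold the lid, at rest, 12 to 60 mm above the rim, centred over the tank within 30 mm, level within 0.35 rad, clear of the tank; the dipstick stands let go in the drip cup, tip within 35 mm of its floor; no other thing has moved over 30 mm (all of step 1 and all of step 2 and linear speed of lid below 0.04 m/s); the arm keeps its last pose, push and grip.
It fails at once if the lid is lifted before the dipstick stands in the drip cup (z of lid in the frame of tank_rim above 0.01 m and not (horizontal distance between dipstick and cup_floor below 0.025 m and z of dipstick in the frame of cup_floor between -0.006 and 0.035 m and angle between dipstick's own z axis and vertical below 0.6 rad)).
It fails at once if the lid flies up more than 100 mm above the rim (z of lid in the frame of tank_rim above 0.1 m).
It fails at once if another thing on the bench is moved by more than 30 mm (distance of any of grease_tin, spray_can, wrench, screwdriver, socket, bearing from where it was at the start of the episode above 0.03 m).
It also fails if it takes over 64 s, if anything falls off the work surface, if the arm or the gripper's body presses on something with over 40 N, if the wrist force passes 120 N, or if a joint passes its speed limit or range.

## Working session

There is one attempt and no reset: what is moved stays moved. The work goes in short steps, Python scripts to look and compute and a tool call to move; the robot and the scene stay as the last step left them, time stands still between calls to the robot, and variables do not carry over. Pictures are saved under pics/ and viewed, and the job is handed in when it is done.

Besides the shell and the picture viewer there is one more tool, called after "Request:" in YAML: its name, and indented under it one key for each argument. send_rows: Moves the arm, as the interface text tells. Its arguments: {"type":"object","properties":{"dp":{"type":"array"},"rotation":{"type":"array"},"gripper":{"type":"array"}},"required":["dp","rotation","gripper"]}

```bash
mkdir -p pics; ls
python3 - <<'E'
from rig import r, vision
import cv2
for n in ("scene","top"):
    p,d=vision.grab_frame(n); cv2.imwrite(f"pics/{n}0.png",p); import numpy as np; np.save(f"pics/{n}0d.npy",d)
    print(vision.get_calibration(n))
print(r.sense())
E
```

```text
pics
{'fx': 361.20975049888494, 'fy': 361.20975049888494, 'cx': 255.29912794842593, 'cy': 193.0683253857364, 'rvec': array([ 1.06701958,  2.17868721, -1.16968119]), 'tvec': array([ 354.30396577, -121.00220916, 1503.37964114])}
{'fx': 358.12985769642154, 'fy': 358.12985769642154, 'cx': 251.40233124076812, 'cy': 192.17860397539428, 'rvec': array([ 2.20493453, -2.16405498,  0.10961246]), 'tvec': array([ -38.22740848,  576.28540071, 1287.79766329])}
{'time': 0.1, 'qpos': array([ 1.06649502,  0.59203149,  0.04830255,  1.60972413, -0.03329153,
        0.94270093, -0.03372271]), 'joint_vel': array([-0.00034366, -0.00086646,  0.0009153 , -0.00330815, -0.0002106 ,
        0.00048525,  0.0005363 ]), 'tau': array([ 4.13035828e-03, -5.50001013e+01,  1.55285720e+00, -1.98824787e+01,
        9.67835571e-03,  3.81963328e-03,  5.32921973e-06]), 'eef_pos': array([ 289.2268585 , -663.97831259,  230.24096222]), 'ee_rot': array([-9.93858947e-04,  9.78972379e-01,  2.03990249e-01, -2.69191942e-04]), 'wrist_force': array([-0.05026062, -0.12215212, -0.96193581]), 'torque': array([-0.00950898,  0.04074318, -0.05158951]), 'opening': 85.35519798556297}
```

View pics/scene0.png

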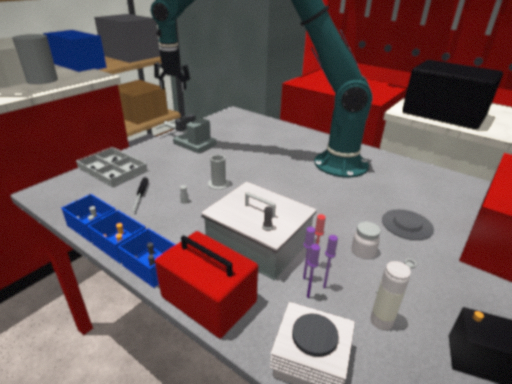

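View pics/top0.png

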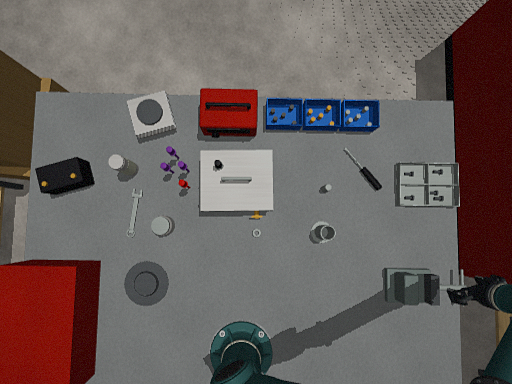

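```bash
cat > h.py <<'E'
import numpy as np, cv2
from rig import r, vision
def cal(n):
    c=vision.get_calibration(n); R=cv2.Rodrigues(c['rvec'])[0]; K=np.array([[c['fx'],0,c['cx']],[0,c['fy'],c['cy']],[0,0,1]]); return K,R,np.array(c['tvec'])
def onplane(n,u,v,z):
    K,R,t=cal(n); o=-R.T@t; d=R.T@np.linalg.inv(K)@np.array([u,v,1.]); return o+d*(z-o[2])/d[2]
def proj(n,P):
    K,R,t=cal(n); c=R@np.asarray(P,float)+t; q=K@c; return q[:2]/q[2]
def depthpt(n,D,u,v):
    K,R,t=cal(n); z=D[int(v),int(u)]; return R.T@(np.linalg.inv(K)@np.array([u,v,1.])*z-t)
E
python3 - <<'E'
import numpy as np,cv2
from h import *
t=cv2.imread('pics/top0.png'); s=cv2.imread('pics/scene0.png')
a=cv2.resize(t[140:250,190:345],None,fx=5,fy=5,interpolation=cv2.INTER_NEAREST)
cv2.imwrite('pics/tc.png',a)
a=cv2.resize(s[145:275,195:325],None,fx=4.5,fy=4.5,interpolation=cv2.INTER_NEAREST)
cv2.imwrite('pics/sc.png',a)
D=np.load('pics/top0d.npy'); hsv=cv2.cvtColor(t,cv2.COLOR_BGR2HSV)
m=((t.min(2)>165)).astype(np.uint8); m[:, :190]=0;m[:,285:]=0;m[:140]=0;m[220:]=0
cs,_=cv2.findContours(m,0,1); c=max(cs,key=cv2.contourArea); rc=cv2.minAreaRect(c); print(rc)
b=cv2.boxPoints(rc); W=np.array([onplane('top',*p,115) for p in b]); print(W.round(1)); print(W.mean(0)); print(np.linalg.norm(W-np.roll(W,1,0),axis=1))
# heights by depth
K,R,tv=cal('top'); vv,uu=np.mgrid[0:384,0:512]
P=(np.linalg.inv(K)@np.stack([uu.ravel()*D.ravel(),vv.ravel()*D.ravel(),D.ravel()])-tv[:,None]); P=(R.T@P).T.reshape(384,512,3)
np.save('pics/P.npy',P)
def blob(u0,u1,v0,v1,z0,z1):
    Q=P[v0:v1,u0:u1].reshape(-1,3); q=Q[(Q[:,2]>z0)&(Q[:,2]<z1)]
    if len(q): print(len(q),q.mean(0).round(1),q.min(0).round(1),q.max(0).round(1))
blob(200,275,150,212,108,122)
blob(215,255,172,188,140,175)
blob(205,235,155,175,165,195)
blob(300,345,215,250,100,125)
E
```

```text
((236.49996948242188, 179.99998474121094), (59.99999237060547, 70.99998474121094), 90.0)
[[711.4 149.8 115. ]
 [716.6 -94.6 115. ]
 [509.7 -97.3 115. ]
 [505.2 143.6 115. ]]
[610.72374917  25.37373184 115.        ]
[206.31143251 244.51550053 206.94197231 241.02286588]
4162 [608.3  25.5 113.9] [505.1 -97.4 108.1] [717.4 153.3 121.7]
119 [609.8  26.  158.4] [603.7 -23.5 151.8] [616.   75.8 165.3]
38 [657.4  87.  176.6] [647.9  78.5 165.1] [667.1  98.3 183.1]
73 [ 437.  -287.2  107.7] [ 411.3 -315.   100.2] [ 462.3 -261.7  115. ]
```

View pics/tc.png

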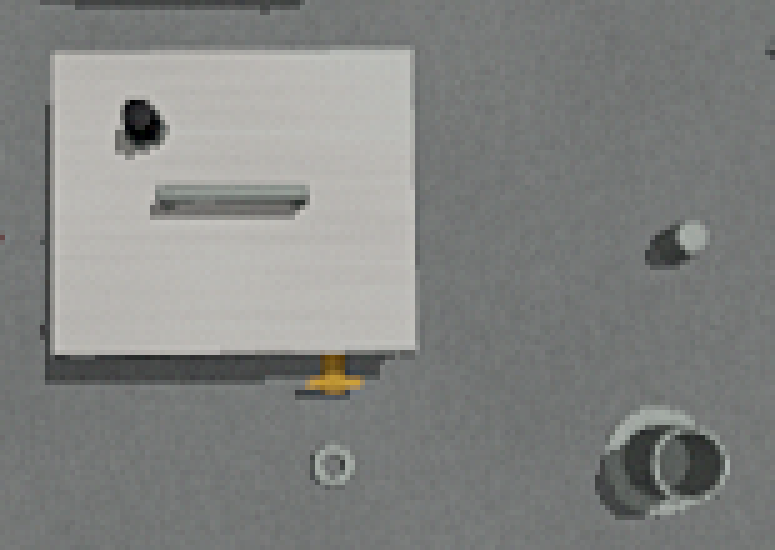

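View pics/sc.png

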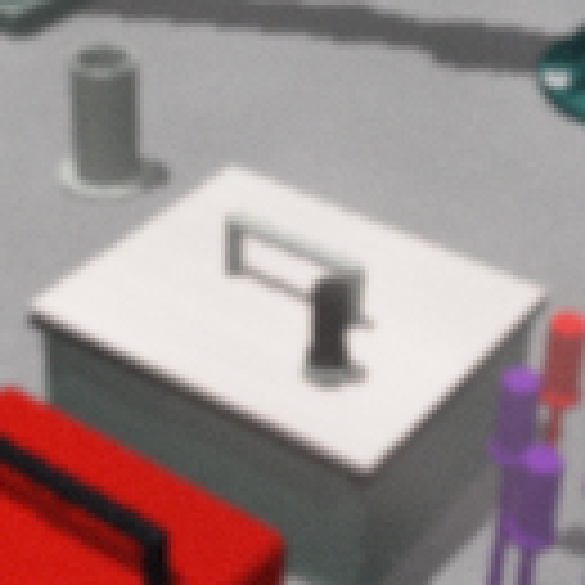

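```bash
cat >> h.py <<'E'
from scipy.spatial.transform import Rotation as Ro
def go(p,yaw=0,q=None):
    # target TCP p world, tool x at yaw; prints dp, rot
    s=r.sense(); w=s['ee_rot']; R0=Ro.from_quat([w[1],w[2],w[3],w[0]])
    Rt=Ro.from_euler('z',yaw)*Ro.from_quat([1,0,0,0])
    dp=R0.inv().apply(np.array(p)-s['eef_pos'])/500; rv=(R0.inv()*Rt).as_rotvec()/(np.pi/2)
    print('dp',dp.round(4),'rot',rv.round(4),'pos',s['eef_pos'].round(1),'F',s['wrist_force'].round(1),'open',round(s['opening'],1),'t',s['time'])
E
python3 - <<'E'
from h import *
import cv2
print('cup',onplane('top',328.4,233,110), onplane('scene',195+103/4.5,145+59/4.5,110))
print('stick top',onplane('top',190+136/5,140+108/5,179), onplane('scene',195+328/4.5,145+281/4.5,179))
print(onplane('scene',195+294/4.5,145+240/4.5,155),onplane('top',190+232/5,140+191/5,161))
for P in [(437,-287,110),(659.5,86,179),(659.5,86,131)]: print(proj('top',P),proj('scene',P))
# cup foot & rim check
t=cv2.imread('pics/top0.png')
a=cv2.resize(t[215:255,300:345],None,fx=14,fy=14,interpolation=cv2.INTER_NEAREST); cv2.imwrite('pics/cup.png',a)
go([550,-100,260],0); go([659,86,250],0)
E
```

```text
cup [ 435.17443172 -290.95095134  110.        ] [ 440.63554551 -281.29057321  110.        ]
stick top [661.3111702   87.74862115 179.        ] [658.89890321  88.43624249 179.        ]
[608.04382789  28.05168887 155.        ] [610.43855629  24.68737298 161.        ]
[327.24341941 232.44019574] [217.3809371  157.27766026]
[217.72359762 162.16168079] [266.96933487 207.20231603]
[218.83283647 164.55578765] [266.21346792 222.25687186]
dp [ 0.9286 -0.8259 -0.0579] rot [-0.0013  0.0003  0.2616] pos [ 289.2 -664.   230.2] F [-0.1 -0.1 -1. ] open 85.4 t 0.1
dp [ 1.2771 -1.0798 -0.0375] rot [-0.0013  0.0003  0.2616] pos [ 289.2 -664.   230.2] F [-0.1 -0.1 -1. ] open 85.4 t 0.1
```

View pics/cup.png

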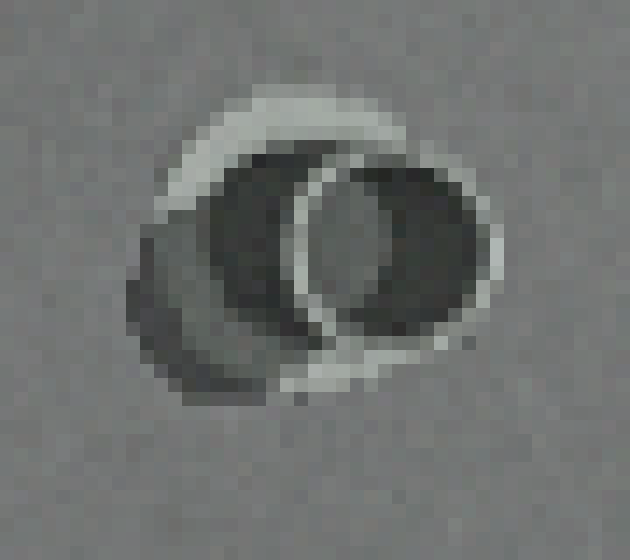

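Request:
send_rows:
  dp:
    - [0.05, -0.04, -0.01]
    - [0.11, -0.1, -0.02]
    - [0.18, -0.16, -0.03]
    - [0.25, -0.22, -0.04]
    - [0.32, -0.28, -0.05]
    - [0.39, -0.34, -0.05]
    - [0.46, -0.4, -0.05]
    - [0.53, -0.46, -0.05]
    - [0.6, -0.52, -0.05]
    - [0.65, -0.57, -0.05]
  rotation:
    - [0, 0, 0.026]
    - [0, 0, 0.052]
    - [0, 0, 0.078]
    - [0, 0, 0.104]
    - [0, 0, 0.13]
    - [0, 0, 0.156]
    - [0, 0, 0.182]
    - [0, 0, 0.208]
    - [0, 0, 0.234]
    - [0, 0, 0.26]
  gripper: [85, 85, 85, 85, 85, 85, 85, 85, 85, 85]

```text
time: 1.1
eef_pos: [474.7, -269.6, 255.6]
ee_rot: [-0.001, 1.0, 0.002, -0.0]
wrist_force: [-0.2, -0.1, 0.3]
opening: 85.4
```

```bash
python3 -c "
from h import *
go([659.5,86.5,230])"
```

```text
dp [ 0.3723 -0.7106  0.053 ] rot [-0.0019  0.0004  0.0024] pos [ 474.7 -269.6  255.6] F [-0.2 -0.1  0.3] open 85.4 t 1.1
```

Request:
send_rows:
  dp:
    - [0.04, -0.08, 0.0]
    - [0.08, -0.16, 0.0]
    - [0.12, -0.24, 0.0]
    - [0.17, -0.32, 0.01]
    - [0.21, -0.4, 0.02]
    - [0.25, -0.48, 0.03]
    - [0.29, -0.56, 0.04]
    - [0.33, -0.63, 0.05]
    - [0.36, -0.69, 0.053]
    - [0.372, -0.711, 0.053]
  rotation:
    - [-0.001, 0, 0.002]
    - [-0.001, 0, 0.002]
    - [-0.002, 0, 0.002]
    - [-0.002, 0, 0.002]
    - [-0.002, 0, 0.002]
    - [-0.002, 0, 0.002]
    - [-0.002, 0, 0.002]
    - [-0.002, 0, 0.002]
    - [-0.002, 0, 0.002]
    - [-0.002, 0, 0.002]
  gripper: [85, 85, 85, 85, 85, 85, 85, 85, 85, 85]

```text
time: 2.1
eef_pos: [659.8, 92.2, 229.0]
ee_rot: [-0.001, 1.0, 0.003, -0.001]
wrist_force: [-0.2, 0.9, -0.1]
opening: 85.1
```

```bash
python3 -c "
from h import *
p,d=vision.grab_frame('scene'); cv2.imwrite('pics/s1.png',cv2.resize(p[100:290,180:360],None,fx=3,fy=3))
go([659.5,86.5,138])"
```

```text
dp [-0.0016  0.0118  0.1825] rot [-0.0016  0.0003  0.0043] pos [660.3  92.2 229.3] F [0.6 1.3 0.1] open 85.1 t 2.15
```

View pics/s1.png

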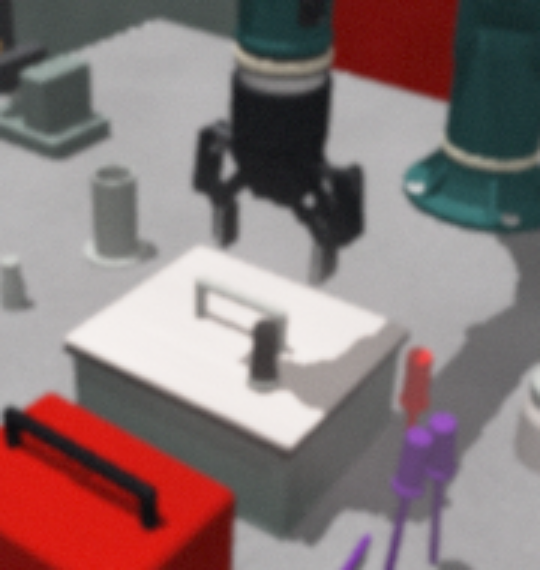

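The gripper stands over the dipstick grip (crop pixel 264,345), with the jaws along y and clear of the bar.

Request:
send_rows:
  dp:
    - [-0.001, 0.006, 0.01]
    - [-0.0015, 0.012, 0.03]
    - [-0.0015, 0.012, 0.05]
    - [-0.0015, 0.012, 0.075]
    - [-0.0015, 0.012, 0.1]
    - [-0.0015, 0.012, 0.125]
    - [-0.0015, 0.012, 0.15]
    - [-0.0015, 0.012, 0.17]
    - [-0.0015, 0.012, 0.18]
    - [-0.0015, 0.012, 0.182]
  rotation:
    - [-0.001, 0, 0.004]
    - [-0.001, 0, 0.004]
    - [-0.001, 0, 0.004]
    - [-0.001, 0, 0.004]
    - [-0.001, 0, 0.004]
    - [-0.001, 0, 0.004]
    - [-0.001, 0, 0.004]
    - [-0.001, 0, 0.004]
    - [-0.001, 0, 0.004]
    - [-0.001, 0, 0.004]
  gripper: [85, 85, 85, 85, 85, 85, 85, 85, 85, 85]

```text
time: 3.15
eef_pos: [659.2, 86.5, 137.3]
ee_rot: [-0.0, 1.0, 0.0, -0.001]
wrist_force: [-0.2, -1.0, 1.1]
opening: 85.1
```

```bash
python3 -c "
from h import *
p,d=vision.grab_frame('scene'); cv2.imwrite('pics/s2.png',cv2.resize(p[130:270,190:350],None,fx=4,fy=4))
go([659.5,86.5,138])"
```

```text
dp [-0.     -0.     -0.0004] rot [-0.0006  0.0006  0.0003] pos [659.5  86.5 137.8] F [ 0.3  0.1 -0.5] open 85.1 t 3.2
```

View pics/s2.png

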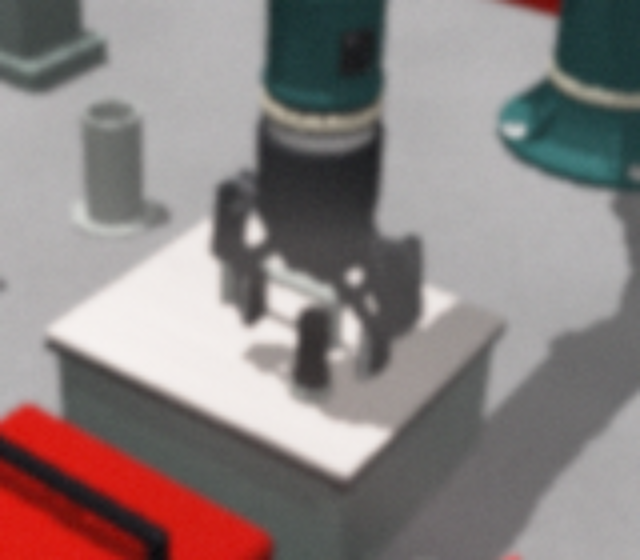

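The grip (crop ~312,345) lies between the open fingers. Close.

Request:
send_rows:
  dp:
    - [0, 0, 0]
    - [0, 0, 0]
    - [0, 0, 0]
    - [0, 0, 0]
    - [0, 0, 0]
    - [0, 0, 0]
    - [0, 0, 0]
    - [0, 0, 0]
    - [0, 0, 0]
    - [0, 0, 0]
  rotation:
    - [0, 0, 0]
    - [0, 0, 0]
    - [0, 0, 0]
    - [0, 0, 0]
    - [0, 0, 0]
    - [0, 0, 0]
    - [0, 0, 0]
    - [0, 0, 0]
    - [0, 0, 0]
    - [0, 0, 0]
  gripper: [60, 40, 20, 10, 10, 10, 10, 10, 10, 10]

```text
time: 4.2
eef_pos: [659.8, 86.8, 138.2]
ee_rot: [-0.001, 1.0, 0.0, -0.0]
wrist_force: [-0.4, 1.2, 5.1]
opening: 20.8
```

Request:
send_rows:
  dp:
    - [0, 0, -0.01]
    - [0, 0, -0.03]
    - [0, 0, -0.06]
    - [0, 0, -0.1]
    - [0, 0, -0.14]
    - [0, 0, -0.18]
    - [0, 0, -0.22]
    - [0, 0, -0.27]
    - [0, 0, -0.32]
    - [0, 0, -0.36]
  rotation:
    - [0, 0, 0]
    - [0, 0, 0]
    - [0, 0, 0]
    - [0, 0, 0]
    - [0, 0, 0]
    - [0, 0, 0]
    - [0, 0, 0]
    - [0, 0, 0]
    - [0, 0, 0]
    - [0, 0, 0]
  gripper: [10, 10, 10, 10, 10, 10, 10, 10, 10, 10]

```text
time: 5.2
eef_pos: [660.2, 86.3, 321.0]
ee_rot: [-0.001, 1.0, 0.0, 0.001]
wrist_force: [-0.1, -0.2, -1.6]
opening: 20.7
```

```bash
python3 -c "
from h import *
p,d=vision.grab_frame('scene'); cv2.imwrite('pics/s3.png',cv2.resize(p[60:270,160:350],None,fx=3,fy=3))
go([437,-287.5,306])"
```

```text
dp [-0.4506  0.7481  0.0317] rot [-0.0017 -0.0052  0.0001] pos [662.1  86.6 324.7] F [1.3 1.1 1.4] open 20.6 t 5.25
```

View pics/s3.png

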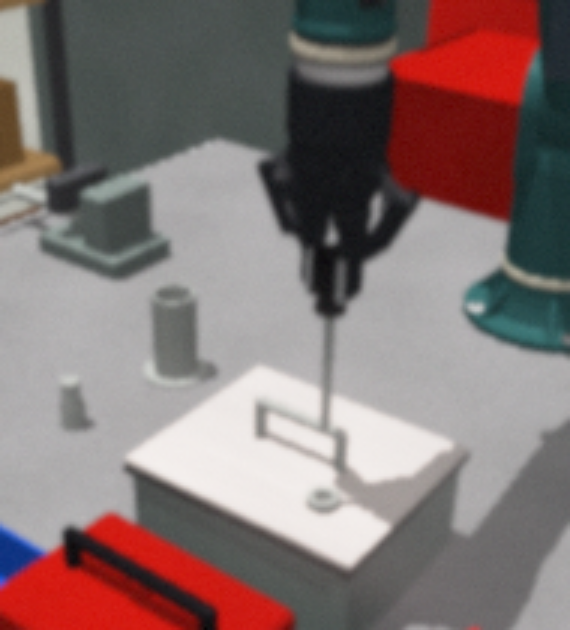

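The dipstick is out and upright (tip at crop 326,430), above the bar; the port is empty. Carry it to the cup.

Request:
send_rows:
  dp:
    - [-0.01, 0.02, 0.0]
    - [-0.04, 0.06, 0.0]
    - [-0.08, 0.13, 0.0]
    - [-0.12, 0.2, 0.0]
    - [-0.16, 0.27, 0.0]
    - [-0.2, 0.34, 0.0]
    - [-0.24, 0.41, 0.0]
    - [-0.28, 0.47, 0.01]
    - [-0.32, 0.53, 0.02]
    - [-0.35, 0.58, 0.03]
  rotation:
    - [0, 0, 0]
    - [0, -0.005, 0]
    - [0, -0.005, 0]
    - [0, -0.005, 0]
    - [0, -0.005, 0]
    - [0, -0.005, 0]
    - [0, -0.005, 0]
    - [0, -0.005, 0]
    - [0, -0.005, 0]
    - [0, -0.005, 0]
  gripper: [10, 10, 10, 10, 10, 10, 10, 10, 10, 10]

```text
time: 6.25
eef_pos: [483.8, -205.9, 306.5]
ee_rot: [-0.001, 1.0, -0.001, -0.001]
wrist_force: [0.4, 0.3, -1.1]
opening: 20.5
```

```bash
python3 -c "
from h import *
go([437,-287.5,290])"
```

```text
dp [-0.0931  0.1636  0.0329] rot [-0.0016  0.0014 -0.0017] pos [ 483.8 -205.9  306.5] F [ 0.4  0.3 -1.1] open 20.5 t 6.25
```

Request:
send_rows:
  dp:
    - [-0.02, 0.04, 0.005]
    - [-0.04, 0.075, 0.01]
    - [-0.06, 0.105, 0.015]
    - [-0.075, 0.13, 0.02]
    - [-0.085, 0.15, 0.03]
    - [-0.09, 0.16, 0.033]
    - [-0.093, 0.164, 0.033]
    - [-0.093, 0.164, 0.033]
    - [-0.093, 0.164, 0.033]
    - [-0.093, 0.164, 0.033]
  rotation:
    - [-0.001, 0.001, -0.001]
    - [-0.001, 0.001, -0.001]
    - [-0.001, 0.001, -0.001]
    - [-0.001, 0.001, -0.001]
    - [-0.001, 0.001, -0.001]
    - [-0.001, 0.001, -0.001]
    - [-0.001, 0.001, -0.001]
    - [-0.001, 0.001, -0.001]
    - [-0.001, 0.001, -0.001]
    - [-0.001, 0.001, -0.001]
  gripper: [10, 10, 10, 10, 10, 10, 10, 10, 10, 10]

```text
time: 7.25
eef_pos: [437.6, -287.1, 290.1]
ee_rot: [-0.0, 1.0, 0.0, -0.0]
wrist_force: [-0.0, 0.7, -1.1]
opening: 20.8
```

```bash
python3 -c "
from h import *
p,d=vision.grab_frame('scene'); cv2.imwrite('pics/s4.png',cv2.resize(p[60:210,150:290],None,fx=4,fy=4))
print(proj('scene',(437,-287,110)),proj('scene',(437,-287,164)))
go([437,-287.5,136])"
```

```text
[217.3809371  157.27766026] [216.86430476 143.45322696]
dp [-0.001   0.001   0.3082] rot [-0.0006  0.0002  0.0001] pos [ 437.6 -287.1  290.1] F [-0.7 -0.  -1.6] open 20.6 t 7.3
```

View pics/s4.png

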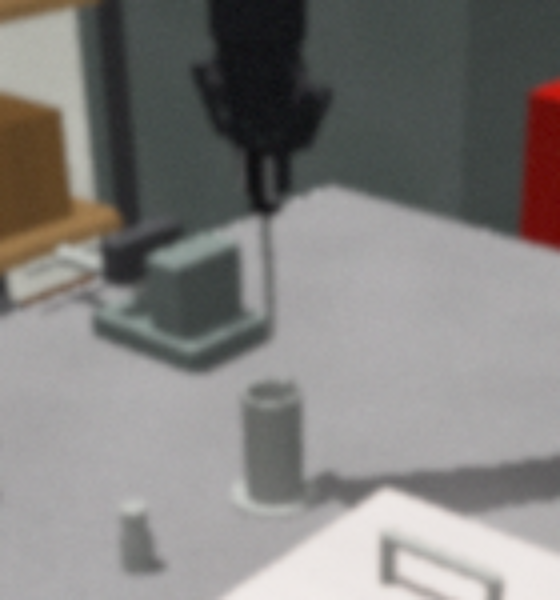

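The tip (crop 270,338) is straight above the cup mouth (crop 271,393), as predicted. Lower it.

Request:
send_rows:
  dp:
    - [-0.001, 0, 0.02]
    - [-0.001, 0, 0.05]
    - [-0.001, 0, 0.085]
    - [-0.001, 0, 0.12]
    - [-0.001, 0, 0.155]
    - [-0.001, 0, 0.19]
    - [-0.001, 0, 0.225]
    - [-0.001, 0, 0.26]
    - [-0.001, 0, 0.285]
    - [-0.001, 0, 0.3]
  rotation:
    - [0, 0, 0]
    - [0, 0, 0]
    - [0, 0, 0]
    - [0, 0, 0]
    - [0, 0, 0]
    - [0, 0, 0]
    - [0, 0, 0]
    - [0, 0, 0]
    - [0, 0, 0]
    - [0, 0, 0]
  gripper: [10, 10, 10, 10, 10, 10, 10, 10, 10, 10]

```text
time: 8.3
eef_pos: [436.6, -286.5, 138.7]
ee_rot: [-0.001, 1.0, 0.0, -0.001]
wrist_force: [-0.6, -0.0, -1.4]
opening: 20.8
```

```bash
python3 -c "
from h import *
p,d=vision.grab_frame('scene'); cv2.imwrite('pics/s5.png',cv2.resize(p[90:210,170:290],None,fx=5,fy=5))
go([437,-287.5,136])"
```

```text
dp [0.0015 0.0023 0.0044] rot [-0.0015  0.0017  0.0004] pos [ 436.3 -286.4  138.2] F [-0.2  0.  -1.6] open 20.8 t 8.35
```

View pics/s5.png

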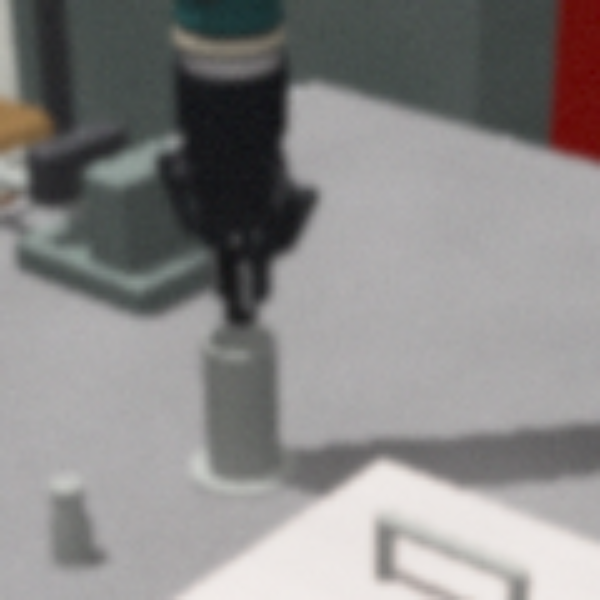

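The rod is inside the cup, the collar just over the rim. Lower a little more and let go.

Request:
send_rows:
  dp:
    - [0, 0, 0.003]
    - [0, 0, 0.006]
    - [0, 0, 0.006]
    - [0, 0, 0.006]
    - [0, 0, 0.006]
    - [0, 0, 0.006]
    - [0, 0, 0.006]
    - [0, 0, 0.006]
    - [0, 0, 0.006]
    - [0, 0, 0.006]
  rotation:
    - [0, 0, 0]
    - [0, 0, 0]
    - [0, 0, 0]
    - [0, 0, 0]
    - [0, 0, 0]
    - [0, 0, 0]
    - [0, 0, 0]
    - [0, 0, 0]
    - [0, 0, 0]
    - [0, 0, 0]
  gripper: [10, 10, 25, 35, 50, 65, 85, 85, 85, 85]

```text
time: 9.35
eef_pos: [436.3, -286.4, 135.2]
ee_rot: [-0.001, 1.0, 0.0, -0.001]
wrist_force: [0.5, -0.6, -0.7]
opening: 84.9
```

```bash
python3 -c "
from h import *
p,d=vision.grab_frame('scene'); cv2.imwrite('pics/s6.png',cv2.resize(p[90:210,170:290],None,fx=5,fy=5))
go([437,-287.5,300])"
```

```text
dp [ 0.0006  0.0015 -0.3296] rot [-0.0014  0.0017  0.0003] pos [ 436.3 -286.4  135.2] F [-0.2 -0.2  0.6] open 85.3 t 9.4
```

View pics/s6.png

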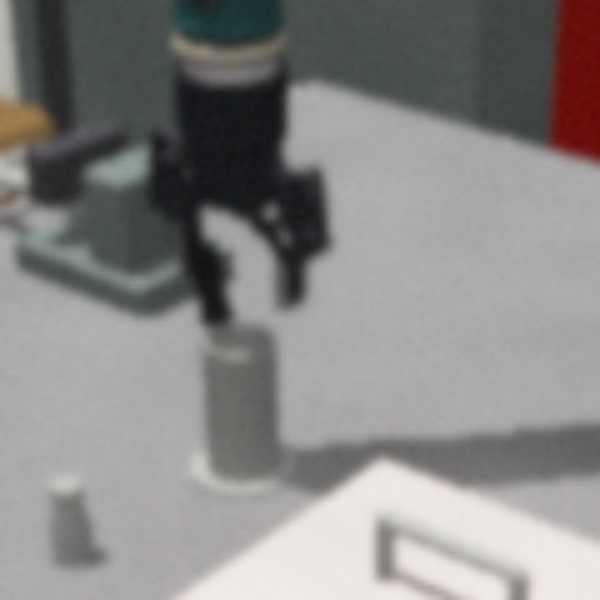

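It leans towards the -y finger (crop 210,300). I'll shift that finger away, then rise.

Request:
send_rows:
  dp:
    - [0, 0.01, 0]
    - [0, 0.02, 0]
    - [0, 0.03, 0]
    - [0, 0.03, 0]
    - [0, 0.03, -0.02]
    - [0, 0.03, -0.05]
    - [0, 0.03, -0.09]
    - [0, 0.03, -0.14]
    - [0, 0.03, -0.19]
    - [0, 0.03, -0.24]
  rotation:
    - [0, 0, 0]
    - [0, 0, 0]
    - [0, 0, 0]
    - [0, 0, 0]
    - [0, 0, 0]
    - [0, 0, 0]
    - [0, 0, 0]
    - [0, 0, 0]
    - [0, 0, 0]
    - [0, 0, 0]
  gripper: [85, 85, 85, 85, 85, 85, 85, 85, 85, 85]

```text
time: 10.4
eef_pos: [436.4, -301.3, 256.8]
ee_rot: [-0.001, 1.0, 0.0, -0.001]
wrist_force: [0.3, -1.0, 0.8]
opening: 84.9
```

```bash
python3 -c "
from h import *
p,d=vision.grab_frame('scene'); cv2.imwrite('pics/s7.png',cv2.resize(p[60:210,150:290],None,fx=4,fy=4))
go([609.5,26,260])
go([609.5,26,260],np.pi/2)
go([609.5,26,260],-np.pi/2)"
```

```text
dp [ 0.3419 -0.6577  0.0023] rot [ 0.0009 -0.0028  0.0003] pos [ 438.7 -302.9  260.8] F [ 1.1 -1.   2.3] open 84.9 t 10.45
dp [ 0.3419 -0.6577  0.0023] rot [ 0.0029 -0.0015 -0.9997] pos [ 438.7 -302.9  260.8] F [ 1.1 -1.   2.3] open 84.9 t 10.45
dp [ 0.3419 -0.6577  0.0023] rot [-0.0015 -0.0029  1.0003] pos [ 438.7 -302.9  260.8] F [ 1.1 -1.   2.3] open 84.9 t 10.45
```

View pics/s7.png

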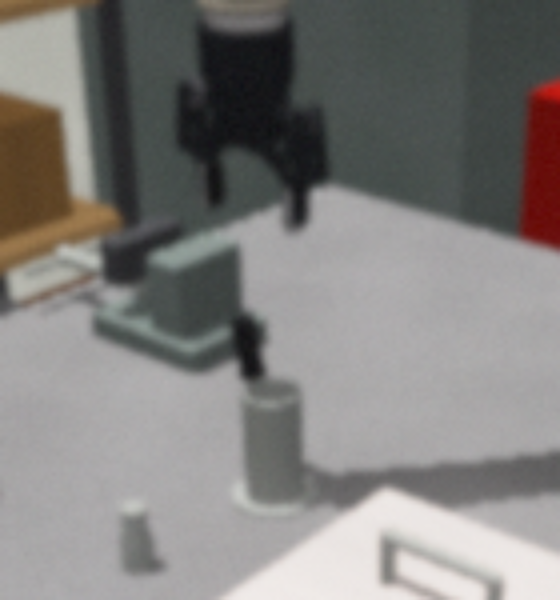

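The dipstick stands leaning in the cup (grip at crop 250,345), let go. Now to the lid handle, turning the jaws to lie along x.

Request:
send_rows:
  dp:
    - [0.02, -0.03, 0]
    - [0.04, -0.08, 0]
    - [0.07, -0.13, 0]
    - [0.1, -0.19, 0]
    - [0.13, -0.25, 0]
    - [0.16, -0.31, 0]
    - [0.19, -0.37, 0]
    - [0.22, -0.43, 0]
    - [0.25, -0.49, 0]
    - [0.28, -0.54, 0]
  rotation:
    - [0, 0, -0.05]
    - [0, 0, -0.1]
    - [0, 0, -0.18]
    - [0, 0, -0.26]
    - [0, 0, -0.34]
    - [0, 0, -0.42]
    - [0, 0, -0.5]
    - [0, 0, -0.58]
    - [0, 0, -0.66]
    - [0, 0, -0.74]
  gripper: [85, 85, 85, 85, 85, 85, 85, 85, 85, 85]

```text
time: 11.45
eef_pos: [578.8, -30.7, 261.7]
ee_rot: [0.002, 0.834, 0.552, 0.002]
wrist_force: [0.3, -0.5, 0.7]
opening: 84.7
```

```bash
python3 -c "
from h import *
go([609.8,26,230],np.pi/2)"
```

```text
dp [0.1285 0.0126 0.0635] rot [ 3.100e-03  1.000e-04 -2.554e-01] pos [578.8 -30.7 261.7] F [ 0.3 -0.5  0.7] open 84.7 t 11.45
```

Request:
send_rows:
  dp:
    - [0.03, 0.003, 0.01]
    - [0.06, 0.006, 0.02]
    - [0.09, 0.009, 0.03]
    - [0.12, 0.012, 0.05]
    - [0.129, 0.013, 0.06]
    - [0.129, 0.013, 0.063]
    - [0.129, 0.013, 0.063]
    - [0.129, 0.013, 0.063]
    - [0.129, 0.013, 0.063]
    - [0.129, 0.013, 0.063]
  rotation:
    - [0.003, 0, -0.07]
    - [0.003, 0, -0.14]
    - [0.003, 0, -0.2]
    - [0.003, 0, -0.255]
    - [0.003, 0, -0.255]
    - [0.003, 0, -0.255]
    - [0.003, 0, -0.255]
    - [0.003, 0, -0.255]
    - [0.003, 0, -0.255]
    - [0.003, 0, -0.255]
  gripper: [85, 85, 85, 85, 85, 85, 85, 85, 85, 85]

```text
time: 12.45
eef_pos: [610.1, 25.6, 230.7]
ee_rot: [0.0, 0.708, 0.706, 0.0]
wrist_force: [0.6, -0.0, -0.4]
opening: 85.2
```

```bash
python3 -c "
from h import *
p,d=vision.grab_frame('scene'); cv2.imwrite('pics/s8.png',cv2.resize(p[100:280,180:340],None,fx=3.3,fy=3.3))
go([609.8,26,140],np.pi/2)"
```

```text
dp [ 0.0006 -0.0007  0.1812] rot [ 0.0004  0.0003 -0.0009] pos [610.1  25.8 230.6] F [ 0.6  0.2 -0.2] open 85.1 t 12.5
```

View pics/s8.png

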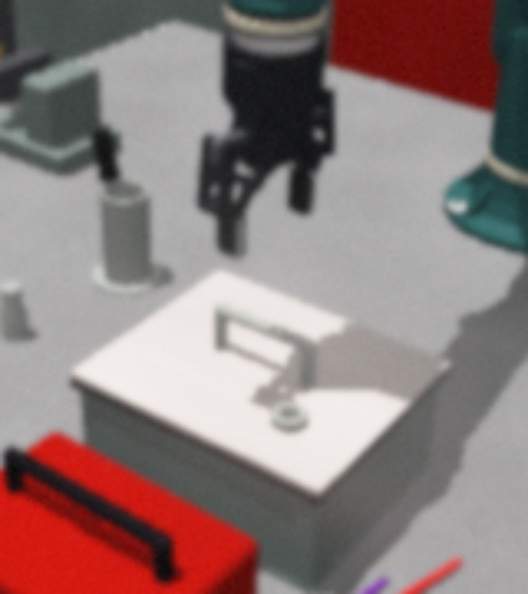

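The fingers straddle the bar (crop 265,325). Go down and close.

Request:
send_rows:
  dp:
    - [0, 0, 0.02]
    - [0, 0, 0.045]
    - [0, 0, 0.07]
    - [0, 0, 0.095]
    - [0, 0, 0.12]
    - [0, 0, 0.145]
    - [0, 0, 0.165]
    - [0, 0, 0.18]
    - [0, 0, 0.188]
    - [0, 0, 0.189]
  rotation:
    - [0, 0, 0]
    - [0, 0, 0]
    - [0, 0, 0]
    - [0, 0, 0]
    - [0, 0, 0]
    - [0, 0, 0]
    - [0, 0, 0]
    - [0, 0, 0]
    - [0, 0, 0]
    - [0, 0, 0]
  gripper: [85, 85, 85, 85, 85, 85, 85, 85, 85, 85]

```text
time: 13.5
eef_pos: [610.0, 25.7, 135.6]
ee_rot: [0.0, 0.708, 0.707, -0.0]
wrist_force: [0.0, -0.2, 0.4]
opening: 85.0
```

Request:
send_rows:
  dp:
    - [0, 0, 0]
    - [0, 0, 0]
    - [0, 0, 0]
    - [0, 0, 0]
    - [0, 0, 0]
    - [0, 0, 0]
    - [0, 0, 0]
    - [0, 0, 0]
    - [0, 0, 0]
    - [0, 0, 0]
  rotation:
    - [0, 0, 0]
    - [0, 0, 0]
    - [0, 0, 0]
    - [0, 0, 0]
    - [0, 0, 0]
    - [0, 0, 0]
    - [0, 0, 0]
    - [0, 0, 0]
    - [0, 0, 0]
    - [0, 0, 0]
  gripper: [60, 40, 20, 10, 2, 2, 2, 2, 2, 2]

```text
time: 14.5
eef_pos: [611.2, 25.7, 136.0]
ee_rot: [0.001, 0.707, 0.707, 0.001]
wrist_force: [4.0, -0.0, 1.4]
opening: 9.7
```

```bash
python3 -c "
from h import *
p,d=vision.grab_frame('scene'); cv2.imwrite('pics/s9.png',cv2.resize(p[100:280,180:340],None,fx=3.3,fy=3.3))
go([609.8,26,140],np.pi/2)"
```

```text
dp [ 0.0005 -0.0027 -0.0079] rot [ 0.0015  0.0002 -0.0007] pos [611.2  25.8 136. ] F [ 3.8 -0.7  1.6] open 9.9 t 14.55
```

View pics/s9.png

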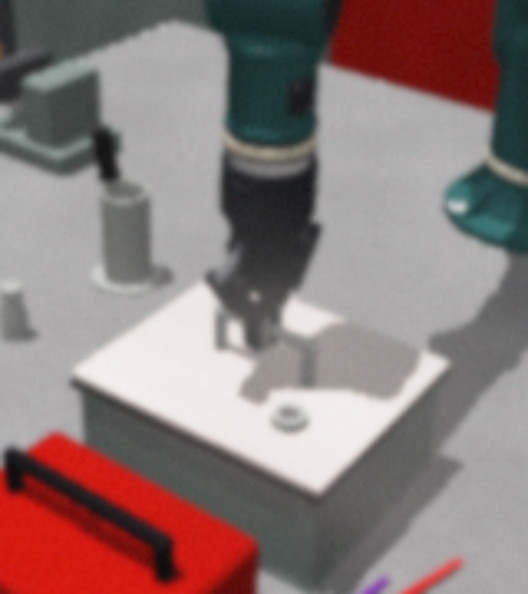

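Gripped on the bar (opening 9.7). Pull up slowly in small steps.

Request:
send_rows:
  dp:
    - [0, 0, -0.001]
    - [0, 0, -0.002]
    - [0, 0, -0.003]
    - [0, 0, -0.004]
    - [0, 0, -0.005]
    - [0, 0, -0.006]
    - [0, 0, -0.007]
    - [0, 0, -0.008]
    - [0, 0, -0.009]
    - [0, 0, -0.01]
  rotation:
    - [0, 0, 0]
    - [0, 0, 0]
    - [0, 0, 0]
    - [0, 0, 0]
    - [0, 0, 0]
    - [0, 0, 0]
    - [0, 0, 0]
    - [0, 0, 0]
    - [0, 0, 0]
    - [0, 0, 0]
  gripper: [2, 2, 2, 2, 2, 2, 2, 2, 2, 2]

```text
time: 15.55
eef_pos: [609.7, 25.6, 138.4]
ee_rot: [-0.0, 0.707, 0.707, -0.0]
wrist_force: [5.6, 1.1, -14.2]
opening: 10.3
```

Request:
send_rows:
  dp:
    - [0, 0, -0.006]
    - [0, 0, -0.007]
    - [0, 0, -0.008]
    - [0, 0, -0.009]
    - [0, 0, -0.01]
    - [0, 0, -0.011]
    - [0, 0, -0.012]
    - [0, 0, -0.013]
    - [0, 0, -0.014]
    - [0, 0, -0.015]
  rotation:
    - [0, 0, 0]
    - [0, 0, 0]
    - [0, 0, 0]
    - [0, 0, 0]
    - [0, 0, 0]
    - [0, 0, 0]
    - [0, 0, 0]
    - [0, 0, 0]
    - [0, 0, 0]
    - [0, 0, 0]
  gripper: [2, 2, 2, 2, 2, 2, 2, 2, 2, 2]

```text
time: 16.55
eef_pos: [609.3, 25.4, 145.8]
ee_rot: [-0.001, 0.708, 0.707, -0.001]
wrist_force: [0.5, 0.2, -6.1]
opening: 10.0
```

```bash
python3 -c "
from h import *
p,d=vision.grab_frame('scene'); cv2.imwrite('pics/s10.png',cv2.resize(p[100:280,180:340],None,fx=3.3,fy=3.3))
go([609.8,26,166],np.pi/2)"
```

```text
dp [ 0.001   0.0006 -0.0402] rot [-0.0009  0.0001 -0.0008] pos [609.4  25.5 145.9] F [-0.5  0.3 -6. ] open 10.0 t 16.6
```

View pics/s10.png

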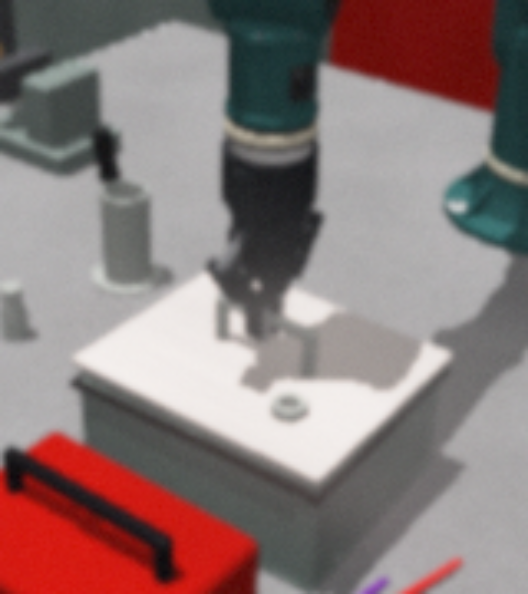

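The seal has let go: the force is down to the lid's weight, with the lid level about 10 mm up. Raise it to about 30 mm.

Request:
send_rows:
  dp:
    - [0, 0, -0.005]
    - [0, 0, -0.01]
    - [0, 0, -0.015]
    - [0, 0, -0.02]
    - [0, 0, -0.025]
    - [0, 0, -0.03]
    - [0, 0, -0.035]
    - [0, 0, -0.038]
    - [0, 0, -0.04]
    - [0.001, 0, -0.041]
  rotation:
    - [0, 0, 0]
    - [0, 0, 0]
    - [0, 0, 0]
    - [0, 0, 0]
    - [0, 0, 0]
    - [0, 0, 0]
    - [0, 0, 0]
    - [0, 0, 0]
    - [0, 0, 0]
    - [0, 0, 0]
  gripper: [2, 2, 2, 2, 2, 2, 2, 2, 2, 2]

```text
time: 17.6
eef_pos: [609.5, 25.9, 166.5]
ee_rot: [-0.0, 0.708, 0.707, -0.001]
wrist_force: [0.8, 0.0, -4.2]
opening: 10.1
```

Request:
send_rows:
  dp:
    - [0, 0, 0]
    - [0, 0, 0]
    - [0, 0, 0]
    - [0, 0, 0]
    - [0, 0, 0]
    - [0, 0, 0]
    - [0, 0, 0]
    - [0, 0, 0]
    - [0, 0, 0]
    - [0, 0, 0]
  rotation:
    - [0, 0, 0]
    - [0, 0, 0]
    - [0, 0, 0]
    - [0, 0, 0]
    - [0, 0, 0]
    - [0, 0, 0]
    - [0, 0, 0]
    - [0, 0, 0]
    - [0, 0, 0]
    - [0, 0, 0]
  gripper: [2, 2, 2, 2, 2, 2, 2, 2, 2, 2]

```text
time: 18.6
eef_pos: [609.5, 25.9, 166.5]
ee_rot: [-0.0, 0.708, 0.707, -0.001]
wrist_force: [-0.2, -0.3, -5.1]
opening: 10.0
```

```bash
python3 -c "
from h import *
p,d=vision.grab_frame('scene'); cv2.imwrite('pics/s11.png',cv2.resize(p[100:280,180:340],None,fx=3.3,fy=3.3))
t,D=vision.grab_frame('top'); cv2.imwrite('pics/t11.png',t)
K,R,tv=cal('top'); vv,uu=np.mgrid[0:384,0:512]
P=((R.T@(np.linalg.inv(K)@np.stack([uu.ravel()*D.ravel(),vv.ravel()*D.ravel(),D.ravel()])-tv[:,None])).T).reshape(384,512,3)
def pl(m):
    q=P[m]; c=np.linalg.lstsq(np.c_[q[:,:2]-q[:,:2].mean(0),np.ones(len(q))],q[:,2],rcond=None)[0]; print(len(q),c.round(4),q.min(0).round(),q.max(0).round(),(q.min(0)+q.max(0))/2)
m=(P[...,2]>130)&(P[...,2]<160)&(uu>190)&(uu<290)&(vv>140)&(vv<220)&(t.min(2)>150); pl(m)
go([609.8,26,166],np.pi/2); print(r.sense()['joint_vel'].round(3))"
```

```text
1627 [ 3.000000e-03 -1.400000e-03  1.441768e+02] [504. -98. 136.] [714. 151. 153.] [608.96176663  26.59004507 144.60661374]
dp [0.0003 0.0007 0.0009] rot [-0.0009  0.0001 -0.001 ] pos [609.4  25.9 166.5] F [-0.6 -0.8 -5.4] open 10.0 t 18.7
[-0.001 -0.001 -0.    -0.    -0.    -0.     0.   ]
```

View pics/s11.png

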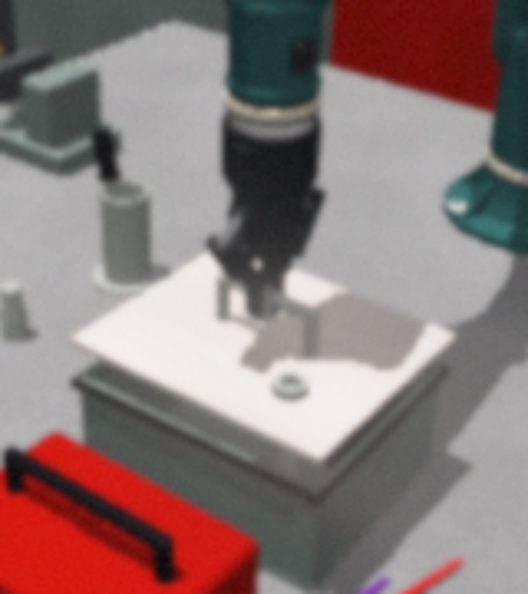

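View pics/t11.png

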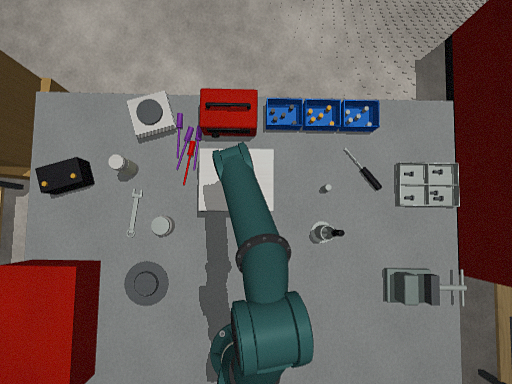

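```bash
python3 -c "
from rig import r
print(r.close_job())"
```

```text
the job is handed in; nothing more can be done
None
```

I stood the dipstick in the drip cup, broke the lid free of its seal, and handed the job in at 18.7 s with the lid held over the tank. No verdict is reported.

**Dipstick:** I pulled it straight up out of the port and let it go in the cup. The last pictures show it leaning in the cup, well clear of the fingers.

**Lid:** I took it by the bar and raised it in 0.5 mm steps. The pull read 14 N at the end of the first stage, and after the seal let go it fell to about 5–6 N, roughly the lid's weight.

**Last checks:**
- **Height:** the lid's top surface is at about 144 mm, so it hangs about 29–30 mm above the rim.
- **Level and centring:** its tilt is about 0.003 rad, and it is within about 1 mm of where it was centred at the start.
- **At rest:** joint speeds are near zero, with the grip closed on the bar at an opening reading of 10 mm.
- **Other things:** the tin, can, wrench, screwdriver and socket look unmoved in the top view. The arm hides the bearing there, but nothing came near it.

**Disagreement:** the purple and red decoys left of the tank were upright at the start and are lying down at the end. They were already toppling at 2.1 s, before my first descent to the dipstick. The gripper was well above them then and I felt no contact, so I don't think I knocked them over, but I did not confirm the cause. They are not on the list of judged items.

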